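# Refit the push dial of a gauge readout and hold it in to zero it

### The arm

A 6-joint arm with a two-finger parallel gripper is mounted at the origin on the work surface. World frame = base frame: x ahead of the robot, y to its left, z up, the work surface at z = 0. Lengths are in m, angles in rad, forces in N, time in s.
With the tool pointing down it reaches from about 0.35 to 0.725 m from the base axis. Payload 6 kg.
Tool frame: the origin (TCP) lies on the centre line of the jaws, within the pads' length; the fingertips stand 17 mm ahead of it and the grasp point (between the pads) lies 2 mm behind it (ctrl.tip_extent is the distance from the TCP to the fingertips, in m); z points along the fingers, y is the line along which they close (so a half turn about z gives the same grasp; the last joint's range is limited). The gripper opens to 85 mm and grips with 20 to 120 N. Pads are 22 mm wide; open, the fingers measure 114 mm over their backs; the gripper's body (76 mm by 85 mm) begins 54 mm behind the grasp point. The pads swing forward as they close: fully open they stand 13 mm farther back than shut.
Start: joints at [-0.772, 0.04, 0.085, 0, -1.615, -0.334], TCP at [0.269, -0.536, 0.248] pointing down, gripper open.
Joint ranges: [-2.56, 2.56], [-1.29, 2.01], [-1.08, 1.49], [-3.29, 1.98], [-2.81, -0.18], [-2.99, 2.99]. Speed limits (rad/s): [2.57, 2.57, 3.01, 3.14, 3.14, 3.14].

### API

Orientations are given as a 3x3 rotation matrix whose columns are the frame's x, y, z axes.
In Python, from cell import ctrl, eyes gives the robot as it stands.
- The arm moves only by the tool jog_arm, never from a script. Its argument "commands" is a list of rows, each a list of 5 numbers: the shift along the tool's x, y, z in m, then the turn about the tool's z in degrees, then the gripper command: -1 is fully open, 1 is shut, values between are in proportion. A call has 1 to 20 rows; each row shifts and turns the commanded pose from where the row before left it, along the tool's axes as they then stand; what a row does not reach is not made up. A row lasts 1/12 s, in which the tool goes at most 41.7 mm and 7.16 degrees, less where a joint would pass 70% of its speed; a pose out of reach is approached as far as the arm can. A call is refused whole if a number of a shift passes 0.0417 or a number of a turn 7.16, either way. A call with a gripper value outside its range is refused whole. The fingers move at their own pace and stop on an object; "force" is the grip in N (left out, the last holds). Time passes only in rows, so rows that do not move let the fingers close. It gives the time, the measured TCP pose, the force, the opening and the grip force at its end, in the units of the state.
- ctrl.state(): the state, without advancing time (a new reading comes with each control period).
- eyes.get_image(name): name is "scene" or "top"; returns a dict with "img" (384x512x3 uint8, red, green, blue), "K" (3x3 intrinsics, pixels), "k1" (the pictures are not rectified: a ray, as slopes to the right and down, at radius r is drawn at 1 + k1 r^2 times it, then the intrinsics apply), "R" (3x3) and "t" (3): a world point X has camera coordinates R X + t. Camera axes: x right, y down, z forward; pixel columns grow to the right and rows downward; lengths in m; the calibration is good to about 2 mm. A picture is of the moment at which its call begins. There is no depth.
- ctrl.sign_off(): hands the job in; it is judged then, once.
Trained networks look in a picture, given as the dict that the camera call returned (one of the last four; its "shot" number tells which), for a name from the list of things; names that differ only in an ending like _2 or _b are one class to them, and where a whole thing is asked for, a point or a joint stands for the part that bears it (a point fixed in the world has none). Each returns a list of dicts, best first, with "conf" (0 to 1); they miss things now and then, are a little off and sometimes report something else, mostly with a low value. They report only what shows in the picture. A call takes as long as a camera call. They do not tell look-alikes from the thing itself.
- eyes.regions_of(name, picture): "mask" (384x512 bool, what is visible of it) and "location" ([column, row] in pixels, amid what is visible of it).
The state is a dict: "time": time; "joint_pos": joint angles; "qd": joint speeds; "joint_torque": joint torques, N m; "position": TCP position; "orientation": TCP orientation; "contact_force": force on the tool from outside, world axes, zero at the start; "moment": the same for the moment, N m; "width": finger opening in m; "finger_force": force on a finger pad.
Only numpy, scipy, OpenCV 4.12 (cv2) and the standard library are available. Lean on these libraries where they do the work, as an engineer would, in place of code of your own. Each camera call takes 0.05 s, during which the arm holds its last target. There are 200 camera calls.

### The job

The push dial of the gauge readout has been pulled off and lies on the bench. Swing the magnifier lamp aside, well clear of the readout, turn the knob so that the flat in its bore matches the flat of the D-shaped shaft, push it fully home and press the dial right in against its spring to zero the readout; finish while still holding it pressed in with the fingers. Leave the lamp swung aside and do not disturb the other things on the bench.

Things in the scene. Friction and masses are not known exactly. Their poses are not given: they have to be found in the camera images.
- knob_center (a point): Centre (18 mm above the underside) of the loose black knob, 90 g, standing bore down on the bench left or right of the box; z up. Hub 46 mm across, 16 mm high; on it a bar grip along x, 44 mm long, 14 mm thick (y), from 16 to 36 mm up: pinch its flat sides. Blind bore below: diameter 13, flat 2.4 mm from the axis on the +x side, 12 mm deep, mouth chamfered
- knob_pointer (a point): Outer end of the white line on top of the knob's bar: 20 mm from the knob's axis towards its +x, 18 mm above knob_center. It shows the side on which the bore has its flat
- shaft_tip (a point): Centre of the top end of the bare upright steel D-shaft on the box; z up, x points out of its flat. Diameter 12, flat 2 mm from the axis, end bevelled, standing 19 mm above the panel. With the knob fully home, knob_center is 6 mm above this point. Sprung: sinks up to 4 mm (5 N to start, 10 N at the stop), rises when let go. Turns with friction (0.02 N m), stays where left
- dial_press (a joint): How far the shaft is pushed in: 0 up, 0.004 m right in at its stop
- panel (a point): Centre of the top panel, 60 mm above the bench, of the readout: a grey box fixed to the bench, 150 (x, pointing away from the robot) by 180 mm (y). A wedge-shaped display, 22 mm high, runs along the far edge from x = +30 mm on; three low blue keys lie at the left; the shaft is at x = -25, y = 0 mm
- lens_center (a point): Centre of the magnifier's round white head, 140 mm across, from 17 mm below to 13 mm above this point, which starts above the shaft. A white boom, 22 mm wide, its top 54 mm above this point, runs from it to the pole
- lamp_grip (a point): Middle of the magnifier's black grip, a level round bar of diameter 16 mm and length 75 mm. Its x axis runs along the bar, through the lens centre (at +110 mm), to the lamp's fixed pole (at +390 mm), about whose upright axis grip, head and boom swing together, up to about 1.2 rad to either side; height never changes. About 1.3 N at the grip moves it; it stays where left
- ring_gauge: Bystander: loose steel ring gauge, 56 mm across, 18 mm high, on the bench on the other side of the readout than the knob; origin at its underside
- gauge_block: Bystander: loose steel gauge block, 35 x 20 x 30 mm, on the bench at the right; origin at its underside
- case: Bystander: loose black instrument case, 190 x 85 x 34 mm, on the bench at the far left; origin at its underside
Things that resemble listed ones, but are neither listed nor needed, are in the scene too. Of the things like the part that bears shaft_tip, leave any that is red or yellow; of the rest the larger one is meant.

How it is judged:
By the outcome, as a careful person would: the job done as asked, in the order asked, and still so for the second after the job is handed in, while the arm keeps its last pose, push and grip.
It also fails if it takes over 54 s, if anything falls off the work surface, if the arm or the gripper's body presses on something with over 40 N, if the wrist force passes 120 N, or if a joint passes its speed limit or range.

## Working session

There is one attempt and no reset: what is moved stays moved. The work goes in short steps, Python scripts to look and compute and a tool call to move; the robot and the scene stay as the last step left them, time stands still between calls to the robot, and variables do not carry over. Pictures are saved under pics/ and viewed, at most 10 in all, crops included, and the job is handed in when it is done.

Besides the shell and the picture viewer there is one more tool, called after "Emit:" in YAML: its name, and indented under it one key for each argument. jog_arm: Moves the arm, as the interface text tells. Its arguments: {"type":"object","properties":{"commands":{"type":"array"},"force":{"type":"number"}},"required":["commands"]}

```bash
ls; mkdir -p pics
cat > h.py <<'E'
import numpy as np, cv2
from cell import ctrl, eyes
def save(p,name,crop=None,s=1):
    im=p["img"][:,:,::-1]
    if crop: c0,r0,c1,r1=crop; im=im[r0:r1,c0:c1]
    cv2.imwrite("pics/"+name,cv2.resize(im,None,fx=s,fy=s,interpolation=cv2.INTER_CUBIC))
def ray(p,px):
    K=np.array(p["K"]);d=np.array([(px[0]-K[0,2])/K[0,0],(px[1]-K[1,2])/K[1,1]])
    u=d.copy()
    for _ in range(20): u=d/(1+p["k1"]*(u@u))
    R=np.array(p["R"]);t=np.array(p["t"])
    v=R.T@np.array([u[0],u[1],1]);return -R.T@t, v/np.linalg.norm(v)
def atz(p,px,z):
    o,v=ray(p,px);return o+v*(z-o[2])/v[2]
def tri(p,a,q,b):
    o1,v1=ray(p,a);o2,v2=ray(q,b)
    A=np.stack([v1,-v2],1);s=np.linalg.lstsq(A,o2-o1,rcond=None)[0]
    x=o1+s[0]*v1;y=o2+s[1]*v2;return (x+y)/2,np.linalg.norm(x-y)
def proj(p,X):
    c=np.array(p["R"])@X+np.array(p["t"]);u=c[:2]/c[2];u=u*(1+p["k1"]*(u@u));K=np.array(p["K"])
    return np.array([K[0,0]*u[0]+K[0,2],K[1,1]*u[1]+K[1,2]])
E
python3 - <<'E'
from h import *
P={n:eyes.get_image(n) for n in("scene","top")}
for n,p in P.items():
    save(p,n+"1.png",s=1.5)
    print(n,-np.array(p["R"]).T@p["t"],p["k1"],p["K"][0][0])
    for k in["knob_center","knob_pointer","shaft_tip","panel","lens_center","lamp_grip","ring_gauge","gauge_block","case"]:
        for d in eyes.regions_of(k,p)[:3]: print(n,k,round(d["conf"],2),np.round(d["location"],1),d["mask"].sum())
E
```

```text
pics
scene [ 1.21963716 -0.51957435  0.82035527] -0.13641975195672626 412.1933573425939
scene knob_center 0.62 [319.4 187.5] 57
scene panel 0.88 [232.3 210.5] 1476
scene panel 0.85 [310.4 223.8] 1287
scene panel 0.58 [256.5 251.7] 3630
scene lens_center 0.6 [287.2 189.7] 2825
scene lamp_grip 0.92 [285.7 189.4] 2816
scene ring_gauge 0.88 [171.3 272.8] 322
scene gauge_block 0.72 [192.8 330.9] 191
scene case 0.78 [396.4 233. ] 1620
top [0.39074691 0.02892041 1.26638808] 0.020410815864431275 456.2657613065564
top knob_center 0.71 [153.4 215.1] 203
top knob_pointer 0.7 [156.6 219. ] 236
top panel 0.94 [347.9 289.2] 4227
top panel 0.89 [202.3 179.5] 1851
top panel 0.81 [297.2 182.1] 1933
top lens_center 0.63 [265.1 153.5] 4506
top lamp_grip 0.68 [262.  155.5] 4317
top lamp_grip 0.34 [374.8 141.1] 112
top ring_gauge 0.66 [356.4 217.7] 243
top gauge_block 0.51 [375.7 141. ] 129
top gauge_block 0.51 [262.3 154.7] 4589
top case 0.62 [146.8 115.2] 2250
top case 0.32 [152.4 216.8] 233
```

View pics/scene1.png

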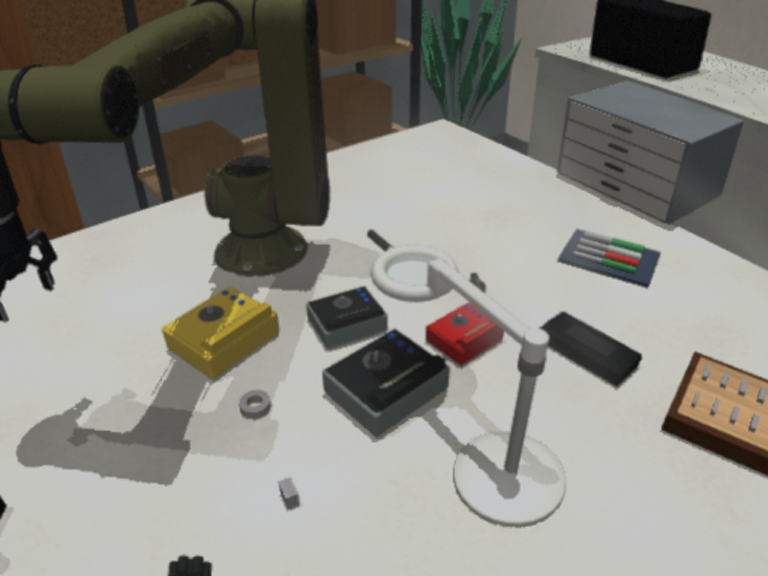

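View pics/top1.png

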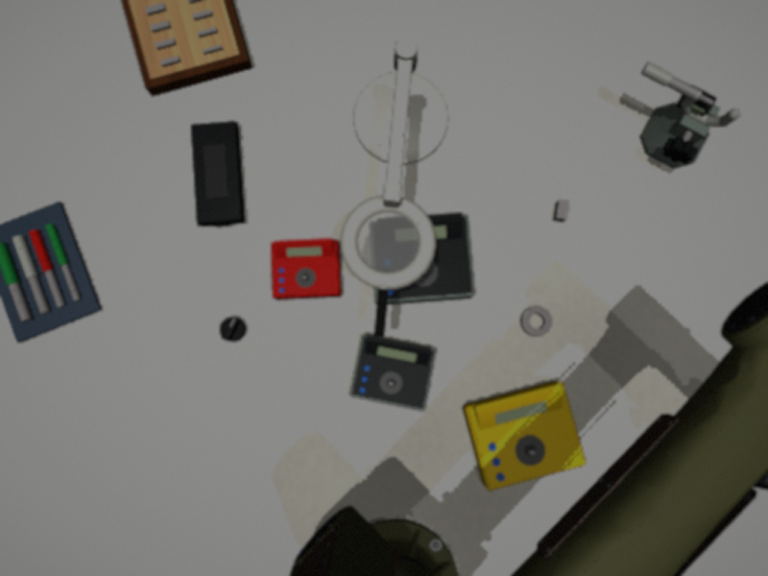

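The top view shows the target, the larger dark grey box, at about (440,255)/1.5 partly under the lens. The small dark grey box, red and yellow ones are decoys. The knob is at (232,328)/1.5, the grip runs (382,290)-(379,338)/1.5, and the pole top is at (405,50)/1.5. I'll zoom in for details.

Run:
```python
from h import *
p=eyes.get_image("scene");q=eyes.get_image("top")
def crop(p,b,s): 
    c0,r0,c1,r1=b;return cv2.resize(p["img"][r0:r1,c0:c1,::-1],None,fx=s,fy=s,interpolation=cv2.INTER_CUBIC)
cv2.imwrite("pics/sc2.png",crop(p,(200,140,360,260),5))
a=crop(q,(220,130,320,230),5);b=crop(q,(135,200,175,240),7.5)
im=np.zeros((500,800,3),np.uint8);im[:,:500]=a;im[:300,500:]=b
cv2.imwrite("pics/top2.png",im)
for n,a,b in [("lens",(276,182),(259.5,162)),("shaft",(251,239),(285,182)),("poletop",(357,227),(270,33))]:
    print(n,tri(p,a,q,b))
```

```text
lens (array([0.56925268, 0.01967115, 0.23380511]), np.float64(0.002521934408662382))
shaft (array([ 0.54703249, -0.04789844,  0.06269475]), np.float64(0.008187355216385455))
poletop (array([ 0.84972975, -0.00197464,  0.29084044]), np.float64(0.0001800901094742993))
```

View pics/sc2.png

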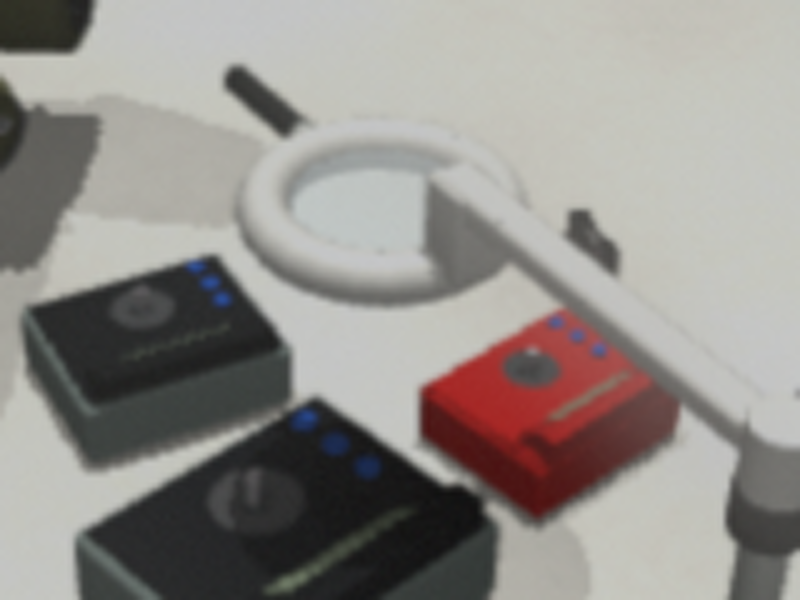

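View pics/top2.png

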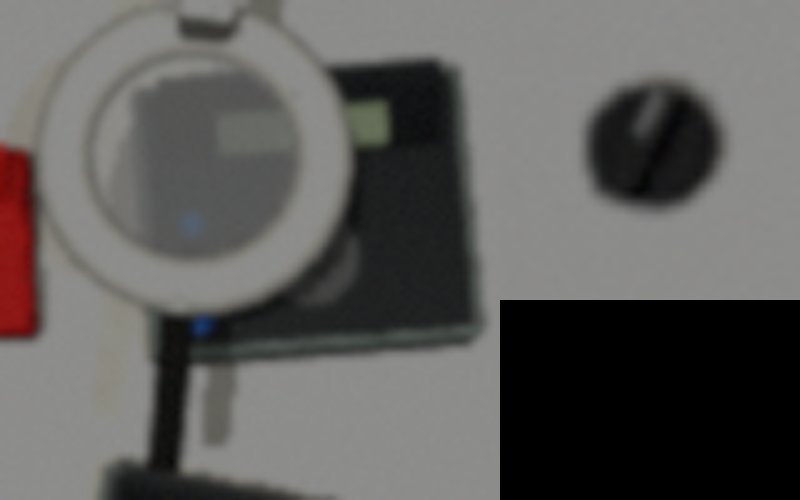

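The crops show the grip's far end at scene (247.4,155.4) and top about (252.6,223+). The knob's white line points up and slightly right, roughly -27° yaw. The shaft is visible in scene at about (251,236). I'll swing the lamp left, since the box extends to the right.

Run:
```python
from h import *
p=eyes.get_image("scene");q=eyes.get_image("top")
for a,b in [((247.4,155.4),(252.4,226)),((259,166),(255.5,194.5)),((357,227),(270,33)),((276,182),(259.5,162))]: print(np.round(tri(p,a,q,b)[0],4),tri(p,a,q,b)[1])
pole=np.array([.85,-.002,0]);lens=np.array([.569,.0197,.236])
u=(lens-pole)[:2]/np.linalg.norm((lens-pole)[:2])
for r in(.352,.39,.4275):
    X=np.append(pole[:2]+u*r,.236);print(r,X,proj(p,X),proj(q,X))
s=ctrl.state();print(s["position"],s["orientation"],s["width"],s["time"])
```

```text
[0.4233 0.0355 0.2353] 0.004613217081934834
[0.4926 0.0267 0.2396] 0.0012164840314598789
[ 0.8497 -0.002   0.2908] 0.0001800901094742993
[0.5693 0.0197 0.2338] 0.002521934408662382
0.352 [0.49904492 0.02510223 0.236     ] [260.22948378 168.39939385] [256.43665237 192.01298179]
0.39 [0.46115772 0.02802803 0.236     ] [252.53719674 161.90454997] [255.00197945 208.66024385]
0.4275 [0.42376904 0.03091534 0.236     ] [245.2996348  155.79747494] [253.57485986 225.22023401]
[ 0.26894229 -0.53632169  0.24825173] [[-8.93909461e-01 -4.48247548e-01 -1.02049978e-04]
 [-4.48247556e-01  8.93909461e-01  6.89198537e-05]
 [ 6.03302853e-05  1.07351762e-04 -9.99999992e-01]] 0.08551914673261536 1.2
```

Emit:
jog_arm:
  commands:
    - [0,0,-0.018,6.2,-1]
    - [0,0,-0.018,6.2,-1]
    - [0,0,-0.018,6.2,-1]
    - [0,0,-0.018,6.2,-1]
    - [0,0,-0.018,6.2,-1]
    - [-0.0095,0.0386,0,0,-1]
    - [-0.0095,0.0386,0,0,-1]
    - [-0.0095,0.0386,0,0,-1]
    - [-0.0095,0.0386,0,0,-1]
    - [-0.0095,0.0386,0,0,-1]
    - [-0.0095,0.0386,0,0,-1]
    - [-0.0095,0.0386,0,0,-1]
    - [-0.0095,0.0386,0,0,-1]
    - [-0.0095,0.0386,0,0,-1]
    - [-0.0095,0.0386,0,0,-1]
    - [-0.0095,0.0386,0,0,-1]
    - [-0.0095,0.0386,0,0,-1]
    - [-0.0095,0.0386,0,0,-1]
    - [-0.0095,0.0386,0,0,-1]
    - [-0.0095,0.0386,0,0,-1]
  force: 30

```text
time: 2.87
position: [0.4552, 0.0322, 0.3388]
orientation: [[-0.997, 0.076, 0.001], [0.076, 0.997, 0.001], [-0.001, 0.001, -1.0]]
contact_force: [0.9, -0.5, 0.3]
width: 0.0855
finger_force: 0.0
```

```bash
cat >> h.py <<'E'
def to(X,head=None):
    s=ctrl.state();R=np.array(s["orientation"]);d=R.T@(np.array(X)-s["position"])
    h=np.degrees(np.arctan2(R[1,0],R[0,0]))
    print("t",s["time"],"pos",np.round(s["position"],4),"head",round(h,2),"d_tool",np.round(d,4),"w",s["width"],"F",np.round(s["contact_force"],1),"j",np.round(s["joint_pos"],2))
    if head is not None: print("turn +",(h-head+180)%360-180)
E
python3 - <<'E'
from h import *
to([.455,.0295,.236],175.6)
E
```

```text
t 2.8667 pos [0.4552 0.0322 0.3388] head 175.67 d_tool [ 1.000e-04 -2.800e-03  1.028e-01] w 0.08551938170373709 F [ 0.9 -0.5  0.3] j [ 0.52 -0.31 -0.07 -0.   -1.82 -2.16]
turn + 0.06780548256051588
```

Emit:
jog_arm:
  commands:
    - [0,0,0,-7.1,-1]
    - [0,0,0,-7.1,-1]
    - [0,0,0,-7.1,-1]
    - [0,0,0,-7.1,-1]
    - [0,0,0,-7.1,-1]
    - [0,0,0,-7.1,-1]
    - [0,0,0,-7.1,-1]
    - [0,0,0,-7.1,-1]
    - [0,0,0,-7.1,-1]
    - [0,0,0,-7.1,-1]
    - [0,0,0,-7.1,-1]
    - [0,0,0,-7.1,-1]
    - [0,0,0,-7.1,-1]
    - [0,0,0,-7.1,-1]
    - [0,0,0,-7.1,-1]
    - [0,0,0,-7.1,-1]
    - [0,0,0,-7.1,-1]
    - [0,0,0,-7.1,-1]
    - [0,0,0,-7.1,-1]
    - [0,0,0,-7.1,-1]

```text
time: 4.53
position: [0.4551, 0.0301, 0.3385]
orientation: [[0.743, -0.669, 0.0], [-0.669, -0.743, 0.0], [0.0, -0.0, -1.0]]
contact_force: [0.0, 0.1, 0.1]
width: 0.0858
finger_force: 0.0
```

Run:
```python
from h import *
to([.455,.0295,.236],-4.4)
```

```text
t 4.5333 pos [0.4551 0.0301 0.3385] head -42.02 d_tool [0.0003 0.0006 0.1025] w 0.08576716528928632 F [0.  0.1 0.1] j [ 0.51 -0.31 -0.07 -0.   -1.82  0.33]
turn + -37.62107749130041
```

Emit:
jog_arm:
  commands:
    - [0,0,0,-6.3,-1]
    - [0,0,0,-6.3,-1]
    - [0,0,0,-6.3,-1]
    - [0,0,0,-6.3,-1]
    - [0,0,0,-6.2,-1]
    - [0,0,0,-6.2,-1]
    - [0,0,0.0255,0,-1]
    - [0,0,0.0255,0,-1]
    - [0,0,0.0255,0,-1]
    - [0,0,0.0255,0,-1]
    - [0,0,0,0,0.4]
    - [0,0,0,0,0.4]
    - [0,0,0,0,0.4]
    - [0,0,0,0,0.4]
    - [0,0,0,0,0.4]
    - [0,0,0,0,0.4]

```text
time: 5.87
position: [0.4555, 0.0303, 0.2375]
orientation: [[0.997, -0.083, 0.002], [-0.083, -0.997, 0.001], [0.002, -0.001, -1.0]]
contact_force: [-0.1, 1.0, 0.6]
width: 0.0255
finger_force: 0.0
```

Run:
```python
from h import *
to([.455,.0295,.236],-4.4)
p=eyes.get_image("scene"); save(p,"sc3.png",(200,100,360,220),4)
```

```text
t 5.8667 pos [0.4555 0.0303 0.2375] head -4.77 d_tool [-0.0005  0.0008  0.0015] w 0.02554148816397929 F [-0.1  1.   0.6] j [ 0.51 -0.35 -0.28  0.   -1.64  0.98]
turn + -0.37197158597194857
```

View pics/sc3.png

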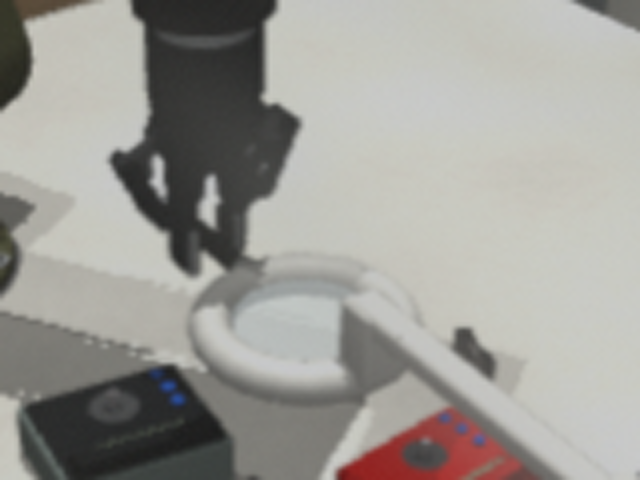

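Emit:
jog_arm:
  commands:
    - [0.0003,-0.0159,0,2.3,0.4]
    - [0.0003,-0.0159,0,2.3,0.4]
    - [0.0007,-0.0238,0,3.45,0.4]
    - [0.0007,-0.0238,0,3.45,0.4]
    - [0.0007,-0.0238,0,3.45,0.4]
    - [0.0007,-0.0238,0,3.45,0.4]
    - [0.0007,-0.0238,0,3.45,0.4]
    - [0.0007,-0.0238,0,3.45,0.4]
    - [0.0007,-0.0238,0,3.45,0.4]
    - [0.0007,-0.0238,0,3.45,0.4]
    - [0.0007,-0.0238,0,3.45,0.4]
    - [0.0007,-0.0238,0,3.45,0.4]
    - [0.0003,-0.0159,0,2.3,0.4]
    - [0.0003,-0.0159,0,2.3,0.4]
    - [0.0001,-0.0083,0,1.2,0.4]
    - [0.0001,-0.0083,0,1.2,0.4]
    - [0.0001,-0.0083,0,1.2,0.4]
    - [0,0,0,0,0.4]
    - [0,0,0,0,0.4]

```text
time: 7.5
position: [0.6061, 0.3093, 0.2361]
orientation: [[0.615, -0.788, -0.0], [-0.788, -0.615, -0.0], [-0.0, 0.0, -1.0]]
contact_force: [-0.1, -0.3, -0.0]
width: 0.0259
finger_force: 0.0
```

Run:
```python
from h import *
to([.612,.313,.236],-53)
p=eyes.get_image("top"); save(p,"top3.png",(80,60,340,255),3)
```

```text
t 7.5 pos [0.6061 0.3093 0.2361] head -52.03 d_tool [ 0.0007 -0.0069  0.0001] w 0.02590369829048243 F [-0.1 -0.3 -0. ] j [ 0.76  0.25  0.3  -0.   -1.62 -0.1 ]
turn + 0.9709888680508243
```

View pics/top3.png

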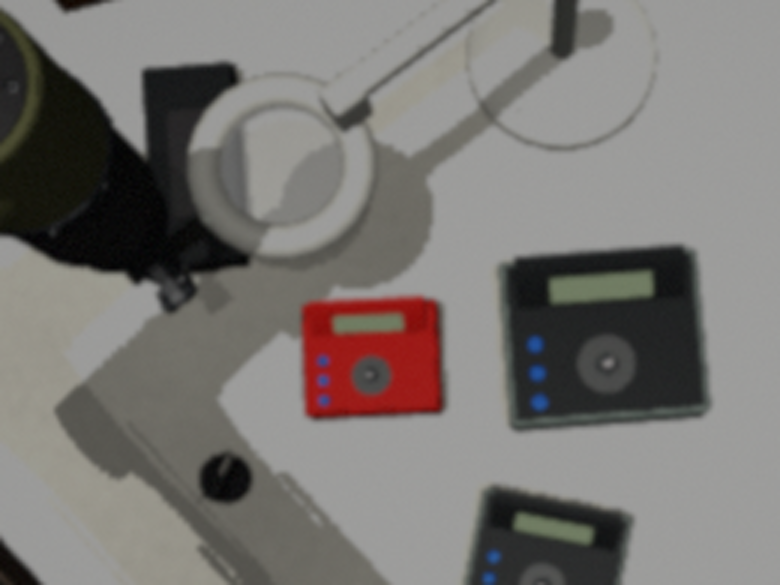

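The lamp is now swung left, with the lens at crop (282,165). The readout is clear, its shaft tip at about (282,181) in full-image pixels, and the knob is at crop (225,478), line pointing up-right. Next I open, raise and measure.

Emit:
jog_arm:
  commands:
    - [0,0,0,0,-1]
    - [0,0,0,0,-1]
    - [0,0,0,0,-1]
    - [0,0,0,0,-1]
    - [0,0,-0.03,0,-1]
    - [0,0,-0.03,0,-1]
    - [0,0,-0.03,0,-1]
    - [0,0,-0.02,0,-1]
    - [0,0,0,0,-1]

```text
time: 8.3
position: [0.6068, 0.309, 0.3528]
orientation: [[0.614, -0.789, 0.008], [-0.789, -0.614, 0.004], [0.001, -0.009, -1.0]]
contact_force: [0.4, 0.2, 0.6]
width: 0.0854
finger_force: 0.0
```

Run:
```python
from h import *
to([.612,.313,.236],-53)
p=eyes.get_image("scene");q=eyes.get_image("top")
def crop(p,c,h,s=400): 
    return cv2.resize(p["img"][c[1]-h:c[1]+h,c[0]-h:c[0]+h,::-1],(s,s),interpolation=cv2.INTER_CUBIC)
im=np.vstack([np.hstack([crop(q,(155,219),15,300),crop(q,(282,181),20,300)]),np.hstack([crop(p,(318,187),15,300),crop(p,(251,237),20,300)])])
cv2.imwrite("pics/c4.png",im)
for n,x in(("scene",p),("top",q)):
    for k in["knob_center","knob_pointer","shaft_tip","panel"]:
        for d in eyes.regions_of(k,x)[:4]: print(n,k,round(d["conf"],2),np.round(d["location"],1),d["mask"].sum())
```

```text
t 8.3 pos [0.6068 0.309  0.3528] head -52.1 d_tool [-1.000e-04 -5.500e-03  1.169e-01] w 0.08537565913084545 F [0.4 0.2 0.6] j [ 0.76  0.3   0.57  0.   -1.83 -0.1 ]
turn + 0.9005079820183823
scene knob_center 0.72 [316.9 190.4] 162
scene knob_pointer 0.75 [355.3 179.7] 2235
scene knob_pointer 0.56 [314.9 192.4] 188
scene panel 0.98 [258.3 252.9] 3532
scene panel 0.95 [231.2 211.7] 1512
scene panel 0.8 [309.5 222. ] 1377
scene panel 0.69 [145.8 218.3] 2896
top knob_pointer 0.5 [157.1 219.3] 236
top knob_pointer 0.16 [373.4 140.5] 130
top shaft_tip 0.21 [156.7 220.3] 238
top panel 0.77 [201.  177.3] 1812
top panel 0.73 [347.6 287.9] 4168
top panel 0.71 [278.9 171.2] 3828
top panel 0.67 [260.9 247.1] 2186
```

View pics/c4.png

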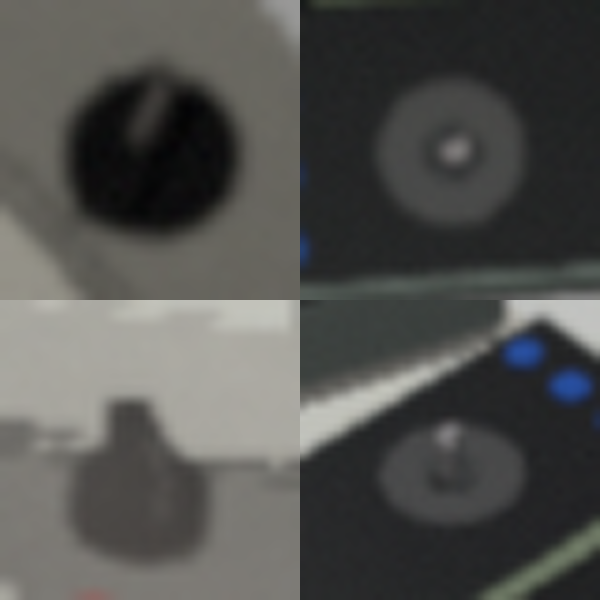

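```bash
cat > fit.py <<'E'
from h import *
from scipy.optimize import minimize, least_squares
S=8
def grab(n,k=6): 
    ps=[eyes.get_image(n) for _ in range(k)]; p=dict(ps[-1]); p["avg"]=np.mean([x["img"].astype(float) for x in ps],0).mean(2); return p
def pj(p,X):
    c=np.asarray(X)@np.array(p["R"]).T+np.array(p["t"]);u=c[:,:2]/c[:,2:];u=u*(1+p["k1"]*(u**2).sum(1))[:,None];K=np.array(p["K"])
    return u@K[:2,:2].T+K[:2,2]
def fill(p,X,org,n,img=None,val=1.):
    img=np.zeros((n*S,n*S),np.float32) if img is None else img
    pts=((pj(p,X)-org+.5)*S-.5)
    cv2.fillPoly(img,[np.round(pts*16).astype(np.int32)],val,shift=4);return img
def down(img,n,sig): return cv2.resize(cv2.GaussianBlur(img,(0,0),sig*S),(n,n),interpolation=cv2.INTER_AREA)
def circ(c,r,z,m=48):
    a=np.linspace(0,2*np.pi,m,endpoint=False);return np.c_[c[0]+r*np.cos(a),c[1]+r*np.sin(a),np.full(m,z)]
E
cat > m1.py <<'E'
from fit import *
import pickle
q=grab("top");p=grab("scene")
pickle.dump((p,q),open("pq.pkl","wb"))
# disc centre: gray disc fit
for z in (.06,):
    for nm,im,c in(("top",q,(282,181)),("scene",p,(251.7,239))):
        print(nm,atz(im,c,z))
# box outline in top: dark edges via panel mask
K=[]
# knob fit by silhouette
def knobmask(im,x,y,yaw,org,n):
    img=fill(im,cv2.convexHull(pj(im,circ((x,y),.023,0)).astype(np.float32)) if 0 else circ((x,y),.023,0),org,n)
    def hull(X):
        h=cv2.convexHull(pj(im,X).astype(np.float32))[:,0]
        cv2.fillPoly(img,[np.round(((h-org+.5)*S-.5)*16).astype(np.int32)],1.,shift=4)
    hull(np.r_[circ((x,y),.023,0),circ((x,y),.023,.016)])
    c,s=np.cos(yaw),np.sin(yaw);b=np.array([[i*.022,j*.007] for i in(-1,1) for j in(-1,1)])@np.array([[c,s],[-s,c]])+[x,y]
    hull(np.r_[np.c_[b,np.full(4,.016)],np.c_[b,np.full(4,.036)]])
    return img
# background brightness vs dark: use max-normalised (linear: bg + a*mask)
def res(im,v,org,n):
    m=down(knobmask(im,*v,org,n),n,.6).ravel();d=im["avg"][org[1]:org[1]+n,org[0]:org[0]+n].ravel()
    A=np.c_[np.ones_like(m),m];co=np.linalg.lstsq(A,d,rcond=None)[0];return np.mean((A@co-d)**2)/np.var(d)
x0=atz(q,(155.3,219.5),.012);print("knob0",x0)
for use in(("t",),("s",),("t","s")):
    f=lambda v:(res(q,v,(143,207),26) if "t" in use else 0)+(res(p,v,(305,177),26) if "s" in use else 0)
    best=min((minimize(f,[x0[0],x0[1],np.radians(a)],method="Nelder-Mead",options=dict(initial_simplex=[[x0[0],x0[1],np.radians(a)],[x0[0]+.006,x0[1],np.radians(a)],[x0[0],x0[1]+.006,np.radians(a)],[x0[0],x0[1],np.radians(a)+.3]],xatol=1e-4,fatol=1e-5)) for a in(-50,-28,-10)),key=lambda r:r.fun)
    print(use,best.x[:2],np.degrees(best.x[2]),best.fun)
# white line yaw in top: project axis top centre & outer end
d=q["avg"][205:233,141:170];print(np.round(d[3:17,6:24]).astype(int))
E
python3 m1.py
```

```text
top [ 0.54767038 -0.04344739  0.06      ]
scene [ 0.54804314 -0.04127575  0.06      ]
knob0 [0.44435097 0.30089971 0.012     ]
('t',) [0.44567507 0.30299219] -26.440948278125415 0.06109175374012772
('s',) [0.44813983 0.29924215] -25.321389417143212 0.3171464285182194
('t', 's') [0.44600062 0.30253351] -23.984526320100894 0.4161907352890832
[[101 101 101 101 101 101 101 100 100 100 101 102 102 102 102 101 101 101]
 [101 101 101 101 101 101  99  96  92  91  96 100 102 102 102 102 101 101]
 [100 101 100  98  96  94  86  78  74  76  84  94  98 100 101 102 101 101]
 [101 101  96  85  74  68  59  50  52  57  65  76  83  90  98 101 102 102]
 [100  95  83  62  43  34  28  33  50  50  44  48  55  69  87  98 101 102]
 [ 95  81  60  36  20  14  19  38  56  48  30  22  25  42  66  87  97 101]
 [ 81  57  34  19  13  14  28  50  56  41  21   8   9  19  42  69  90 100]
 [ 63  35  18  13  12  17  38  57  51  30  12   7  11  14  24  48  79  96]
 [ 48  22  13  13  12  25  48  54  41  21   9   7  12  12  15  33  66  90]
 [ 37  17  12  12  13  27  46  44  28  14   8  10  11  14  14  23  52  83]
 [ 33  15  13  13  14  20  31  29  17   8  10  10  13  14  13  17  45  80]
 [ 31  13  13  12  13  14  19  16  11   7  10  12  14  13  14  15  42  79]
 [ 31  14  10  13  13  14  14  12   9   7  11  12  14  14  13  18  45  80]
 [ 34  16  12  12  14  14  14  10   7   8  12  14  13  14  14  24  55  84]]
```

```bash
cat > m2.py <<'E'
from fit import *
import pickle
p,q=pickle.load(open("pq.pkl","rb"))
d=q["avg"];P=[]
for r in range(212,219):
    c=np.arange(150,160) if r>214 else np.arange(152,160)
    w=np.clip(d[r,c]-30,0,None);w[c>159]=0
    pk=c[np.argmax(w)];cc=np.arange(pk-2,pk+3);w=np.clip(d[r,cc]-12,0,None);P.append(atz(q,((cc*w).sum()/w.sum(),r),.036))
P=np.array(P);print(np.round(P,4));v=np.polyfit(P[:,0],P[:,1],1);print("yaw",np.degrees(np.arctan(v[0])),"y at x=.446",np.polyval(v,.446))
# shaft
z0,z1=.0605,.079
def model(im,x,y,th,org,n,sig):
    F=[]
    a0=np.arccos(2/6.);a=np.linspace(a0,2*np.pi-a0,25)
    ring=np.c_[x+.006*np.cos(a+th),y+.006*np.sin(a+th)]
    top=np.c_[ring,np.full(25,z1)];F.append(fill(im,top,org,n))
    C=-np.array(im["R"]).T@im["t"];Z=np.zeros((n*S,n*S),np.float32)
    fl=Z.copy();r1=Z.copy();rx=Z.copy();ry=Z.copy()
    def quad(A,B): return np.array([[*A,z0],[*B,z0],[*B,z1],[*A,z1]])
    if np.cos(th)*(C[0]-x)+np.sin(th)*(C[1]-y)>.002: fill(im,quad(ring[-1],ring[0]),org,n,fl)
    for i in range(24):
        m=(a[i]+a[i+1])/2+th
        if np.cos(m)*(C[0]-x)+np.sin(m)*(C[1]-y)>.006:
            qd=quad(ring[i],ring[i+1]);fill(im,qd,org,n,r1);fill(im,qd,org,n,rx,float(np.cos(m)));fill(im,qd,org,n,ry,float(np.sin(m)))
    body=np.clip(F[0]+fl+r1,0,1)
    sk=fill(im,circ((x,y),.0195,.0605),org,n)
    return [down(b,n,sig).ravel() for b in (F[0],fl,r1,rx,ry,1-body)]
def run(im,org,n,sigs,xy):
    D=im["avg"][org[1]:org[1]+n,org[0]:org[0]+n].ravel()
    out=[]
    for th in range(0,360,15):
        def f(v):
            A=np.array(model(im,v[0],v[1],np.radians(th),org,n,sigs)).T
            R=1e-3*np.eye(6);co=np.linalg.lstsq(np.r_[A,.05*np.eye(6)],np.r_[D,.05*60*np.ones(6)],rcond=None)[0]
            return np.mean((A@co-D)**2)+1.*((v[0]-xy[0])**2+(v[1]-xy[1])**2)/.002**2,co
        r=minimize(lambda v:f(v)[0],xy,method="Nelder-Mead",options=dict(initial_simplex=[xy,[xy[0]+.002,xy[1]],[xy[0],xy[1]+.002]],maxiter=25))
        out.append((th,r.fun,r.x,f(r.x)[1]))
    for o in out: print(o[0],round(o[1],2),np.round(o[2],4),np.round(o[3]).astype(int))
print(np.round(q["avg"][174:189,275:291]).astype(int));print(np.round(p["avg"][227:247,242:261]).astype(int))
print("top");run(q,(277,176),11,.6,[.5478,-.0425])
print("scene");run(p,(246,229),13,.6,[.5478,-.0425])
E
python3 m2.py
```

```text
[[0.4636 0.2852 0.036 ]
 [0.4608 0.2964 0.036 ]
 [0.4581 0.2975 0.036 ]
 [0.4554 0.2988 0.036 ]
 [0.4527 0.2998 0.036 ]
 [0.45   0.3008 0.036 ]
 [0.4473 0.3012 0.036 ]]
yaw -37.981554435199946 y at x=.446 0.3044570849848505
[[ 58  66  70  71  72  72  72  72  72  72  72  70  67  61  52  42]
 [ 66  71  72  72  72  72  72  72  72  71  72  72  71  68  61  48]
 [ 70  72  72  72  72  71  70  70  71  71  72  72  72  71  67  57]
 [ 72  73  72  72  71  67  64  63  66  70  71  72  72  72  71  65]
 [ 73  73  72  70  66  61  58  61  69  70  68  71  72  72  72  68]
 [ 73  73  72  66  60  62  70  83  89  78  65  68  72  72  72  70]
 [ 73  73  71  64  60  72  96 113 112  89  62  64  71  73  72  70]
 [ 73  73  71  62  57  72 102 119 111  85  59  62  70  73  73  70]
 [ 73  74  71  63  56  62  81  91  84  68  58  63  71  73  73  69]
 [ 74  73  72  67  60  58  60  61  59  59  62  68  72  73  72  69]
 [ 74  74  73  71  68  64  60  57  58  64  69  72  72  73  72  66]
 [ 72  73  74  73  72  70  68  65  66  70  72  73  74  73  70  61]
 [ 70  73  74  74  73  73  72  72  72  73  73  73  73  71  66  55]
 [ 64
[... 3738 characters left out ...]
456] [122  60  82 -14   5  54]
180 185.08 [ 0.5464 -0.0462] [124  60  87 -19  10  54]
195 186.7 [ 0.5465 -0.0462] [124  60  89 -22   9  54]
210 190.46 [ 0.5467 -0.0468] [123  60  96 -29  10  54]
225 195.02 [ 0.5469 -0.0468] [124  60 100 -36   5  54]
240 195.15 [ 0.5479 -0.0462] [113 141  -1  70  23  54]
255 194.22 [ 0.5479 -0.0463] [115  89  18  45  36  54]
270 192.23 [ 0.5482 -0.0465] [116  81  41   5  67  54]
285 189.52 [ 0.5483 -0.0465] [116  78  25 -36 189  54]
300 189.45 [ 0.5488 -0.0464] [ 118   75   19 -112  263   54]
315 189.2 [ 0.5489 -0.0464] [120  69  86 -69  26  53]
330 188.05 [ 0.5492 -0.0458] [119  68  84 -31   6  53]
345 186.39 [ 0.549  -0.0457] [ 120   70  107 -197   70   54]
```

```bash
cat > m3.py <<'E'
from fit import *
import pickle
p,q=pickle.load(open("pq.pkl","rb"))
zd=.061
def model(im,x,y,th,dx,dy,org,n,sig,z1=.079,bev=.001):
    C=-np.array(im["R"]).T@im["t"];Z=lambda:np.zeros((n*S,n*S),np.float32)
    a0=np.arccos(2/6.);a=np.linspace(a0,2*np.pi-a0,25)
    def ring(o):
        aa0=np.arccos((.002-o)/(.006-o));b=np.linspace(aa0,2*np.pi-aa0,25)
        return np.c_[x+(.006-o)*np.cos(b+th),y+(.006-o)*np.sin(b+th)]
    r0,rt=ring(0),ring(bev);zb=z1-bev
    top=fill(im,np.c_[rt,np.full(25,z1)],org,n)
    fl,r1,rx,ry,bv,bx,by=[Z() for _ in range(7)]
    def face(A,B,za,zc,D,E,tgt):
        X=np.array([[*A,za],[*B,za],[*E,zc],[*D,zc]]);nr=np.cross(X[1]-X[0],X[3]-X[0])
        if nr@(C-X[0])<=0: return
        nr/=np.linalg.norm(nr)
        for t,k in zip(tgt,(1,nr[0],nr[1])): fill(im,X,org,n,t,float(k))
    for i in range(25):
        j=(i+1)%25
        face(r0[i],r0[j],zd,zb,r0[i],r0[j],(fl,) if i==24 else (r1,rx,ry))
        face(r0[i],r0[j],zb,z1,rt[i],rt[j],(bv,bx,by))
    disc=fill(im,circ((dx,dy),.0195,zd),org,n)
    ringd=fill(im,circ((dx,dy),.0085,zd),org,n)
    body=np.clip(top+fl+r1+bv,0,1);bg=1-body
    return [down(b,n,sig).ravel() for b in (top,fl,r1,rx,ry,bv,bx,by,bg*(1-disc),bg*disc*(1-ringd),bg*ringd)]
prior=np.array([110,70,65,0,0,85,0,0,38,72,60.]);w=.05*np.array([1,1,1,2,2,1,2,2,.1,.1,.5])
def solve(im,v,th,org,n,sig):
    A=np.array(model(im,v[0],v[1],th,v[0],v[1],org,n,sig)).T
    D=im["avg"][org[1]:org[1]+n,org[0]:org[0]+n].ravel()
    co=np.linalg.lstsq(np.r_[A,np.diag(w*3)],np.r_[D,w*3*prior],rcond=None)[0]
    return ((A@co-D)**2).sum()+((w*3*(co-prior))**2).sum(),co
for nm,im,org,n in(("top",q,(274,173),17),("scene",p,(243,230),17)):
  for sig in(.5,.7):
    print(nm,sig)
    v=[.5478,-.0425];L=[]
    for th in range(0,360,15):
        t=np.radians(th);r=minimize(lambda v:solve(im,v,t,org,n,sig)[0],v,method="Nelder-Mead",options=dict(initial_simplex=[v,[v[0]+.002,v[1]],[v[0],v[1]+.002]],maxiter=35))
        L.append((th,r.fun,r.x,solve(im,r.x,t,org,n,sig)[1]))
    print([(l[0],round(l[1])) for l in L])
    for l in sorted(L,key=lambda l:l[1])[:3]: print(l[0],round(l[1]),np.round(l[2],4),np.round(l[3]).astype(int))
E
python3 m3.py
```

```text
top 0.5
[(0, 13948), (15, 13578), (30, 13616), (45, 13950), (60, 14506), (75, 14555), (90, 14367), (105, 14276), (120, 14181), (135, 14023), (150, 14004), (165, 13912), (180, 13767), (195, 13839), (210, 13959), (225, 14142), (240, 14577), (255, 15078), (270, 15318), (285, 15528), (300, 15673), (315, 15627), (330, 15277), (345, 14674)]
15 13578 [ 0.548  -0.0424] [116  70  59  -8 -10  68  13  -6  63  72  49]
30 13616 [ 0.5481 -0.0424] [117  70  63   0 -12  67   5   6  63  72  51]
180 13767 [ 0.5461 -0.0429] [117  92  34   3  -7  36 -31  -8  63  72  51]
top 0.7
[(0, 12968), (15, 12650), (30, 12799), (45, 13229), (60, 13673), (75, 13860), (90, 13585), (105, 13437), (120, 13342), (135, 13260), (150, 13275), (165, 13213), (180, 13216), (195, 13188), (210, 13307), (225, 13563), (240, 13979), (255, 14436), (270, 14606), (285, 14835), (300, 14852), (315, 14711), (330, 14161), (345, 13551)]
15 12650 [ 0.548  -0.0427] [127  70  61  -6 -10  67  17  18  62  73  40]
30 12799 [ 0.5481 -0.0424] [128  70  60   1 -11  64  -3  17  62  73  43]
0 12968 [ 0.5481 -0.043 ] [126  70  63 -12  -5  68  26   7  
[... 427 characters left out ...]
38048 [ 0.5494 -0.0457] [130  64  64  -1   0  81  -6  19  52  76  49]
0 38055 [ 0.5498 -0.0462] [136  68  58  -3   2  70  -6  12  52  76  48]
scene 0.7
[(0, 35345), (15, 35442), (30, 35718), (45, 36359), (60, 37179), (75, 37437), (90, 37814), (105, 38070), (120, 38327), (135, 38380), (150, 38276), (165, 38072), (180, 37949), (195, 37888), (210, 37766), (225, 37619), (240, 37075), (255, 36510), (270, 36188), (285, 35900), (300, 35576), (315, 35514), (330, 35405), (345, 35232)]
345 35232 [ 0.5499 -0.0466] [157  68  49   0   4  55 -10   8  51  78  42]
0 35345 [ 0.5503 -0.0463] [158  67  57   3   2  52 -20   5  51  78  42]
330 35405 [ 0.5494 -0.0467] [152  71  -6 -10 -14  59  -3   4  51  78  39]
```

```bash
cat > m4.py <<'E'
import re
src=open("m3.py").read().split("prior=")[0];exec(src)
prior=np.array([120,70,65,0,0,75,0,0,72.,60.]);w=.15*np.array([1,1,1,1,1,1,1,1,.1,.5])
def setup(im,c,org,n):
    m=down(fill(im,np.r_[circ(c,.0175,zd)],org,n),n,.1).ravel()
    m2=down(fill(im,circ(c,.008,.08),org,n),n,.3).ravel()
    return np.clip(np.maximum(m,m2),0,1)>.9
def solve(im,v,th,org,n,sig,M,c,rr):
    B=model(im,v[0],v[1],th,c[0],c[1],org,n,sig);A=np.array(B[:8]+[B[8]+B[9],B[10]]).T[M]
    D=im["avg"][org[1]:org[1]+n,org[0]:org[0]+n].ravel()[M]
    co=np.linalg.lstsq(np.r_[A,np.diag(w)],np.r_[D,w*prior],rcond=None)[0]
    return ((A@co-D)**2).sum()+((w*(co-prior))**2).sum(),co
# disc centre by blob of gray (55..85) relative to panel 38
for nm,im,org,n in(("top",q,(270,169),25),("scene",p,(238,227),25)):
    D=im["avg"]
    def fd(v):
        m=down(fill(im,circ(v[:2],v[2],zd),org,n),n,.6);d=D[org[1]:org[1]+n,org[0]:org[0]+n]
        # ring-only pixels, skip shaft
        e=(38+34*m-d);e[np.abs(e)>34]=0
        K=down(fill(im,circ((.548,-.043),.012,zd),org,n)+fill(im,circ((.548,-.043),.012,.079),org,n),n,.3)>.01
        O=down(fill(im,circ((.548,-.043),.027,zd),org,n),n,.3)>.9
        return (e[O&~K]**2).sum()
    r=minimize(fd,[.548,-.043,.019],method="Nelder-Mead",options=dict(initial_simplex=[[.548,-.043,.019],[.551,-.043,.019],[.548,-.040,.019],[.548,-.043,.021]]))
    c=r.x[:2];print(nm,"disc",np.round(r.x,4),r.fun)
    M=setup(im,c,org,n)
    for sig in(.6,.75):
      L=[];
      for th in range(-180,180,10):
        t=np.radians(th);v=c;f=lambda v:solve(im,v,t,org,n,sig,M,c,0)[0]+40*((v-c)**2).sum()/.0007**2
        r=minimize(f,v,method="Nelder-Mead",options=dict(initial_simplex=[v,[v[0]+.001,v[1]],[v[0],v[1]+.001]],maxiter=30))
        L.append((th,r.fun,r.x,solve(im,r.x,t,org,n,sig,M,c,0)[1]))
      print(sig,M.sum(),[(l[0],round(l[1])) for l in L])
      for l in sorted(L,key=lambda l:l[1])[:2]: print(l[0],round(l[1]),np.round(l[2],4),np.round(l[3]).astype(int))
# box yaw from panel edges in top
d=eyes.get_image("top");m=[x for x in eyes.regions_of("panel",d) if abs(x["location"][0]-279)<8]
if m:
    cn=max(cv2.findContours(m[0]["mask"].astype(np.uint8),0,2)[0],key=len);print(cv2.minAreaRect(cn))
    print([np.round(atz(d,b,.06),3) for b in cv2.boxPoints(cv2.minAreaRect(cn))])
E
python3 m4.py
```

```text
top disc [ 0.5479 -0.043   0.0255] 294.57909547307213
0.6 119 [(-180, 1392), (-170, 1390), (-160, 1392), (-150, 1429), (-140, 1479), (-130, 1686), (-120, 1735), (-110, 1924), (-100, 1895), (-90, 1828), (-80, 1809), (-70, 1834), (-60, 1852), (-50, 1905), (-40, 1880), (-30, 1842), (-20, 1566), (-10, 1301), (0, 1056), (10, 887), (20, 821), (30, 891), (40, 1122), (50, 1488), (60, 1816), (70, 1978), (80, 2026), (90, 1751), (100, 1807), (110, 1618), (120, 1588), (130, 1561), (140, 1540), (150, 1586), (160, 1486), (170, 1417)]
20 821 [ 0.5483 -0.0423] [119  70  69  -7 -28  69   3 -11  70  45]
10 887 [ 0.5487 -0.0428] [120  70  73 -17 -20  57  -5  -3  71  43]
0.75 119 [(-180, 1169), (-170, 1152), (-160, 1128), (-150, 1145), (-140, 1236), (-130, 1412), (-120, 1489), (-110, 1601), (-100, 1580), (-90, 1554), (-80, 1577), (-70, 1653), (-60, 1574), (-50, 1612), (-40, 1570), (-30, 1532), (-20, 1288), (-10, 995), (0, 807), (10, 631), (20, 565), (30, 662), (40, 876), (50, 1159), (60, 1489), (70, 1667), (80, 1732), (90, 1544), (100, 1457), (110, 1355), (120, 1273), (130, 1250), (140, 1210), (150, 129
[... 968 characters left out ...]
0, 1435), (-80, 1517), (-70, 1648), (-60, 1760), (-50, 1789), (-40, 1830), (-30, 1864), (-20, 1809), (-10, 1762), (0, 1630), (10, 1496), (20, 1390), (30, 1310), (40, 1250), (50, 1254), (60, 1257), (70, 1235), (80, 1233), (90, 1280), (100, 1326), (110, 1300), (120, 1432), (130, 1445), (140, 1467), (150, 1547), (160, 1605), (170, 1641)]
80 1233 [ 0.5491 -0.0441] [143  70  78 -14   2  37 -24 -56  72  41]
70 1235 [ 0.5493 -0.0442] [147  70  76 -12   1  45 -26 -39  72  43]
((280.4705810546875, 171.6176300048828), (58.059242248535156, 67.10943603515625), 85.60128784179688)
[array([0.644, 0.057, 0.06 ]), array([ 0.659, -0.123,  0.06 ]), array([ 0.503, -0.134,  0.06 ]), array([0.488, 0.043, 0.06 ])]
```

Run:
```python
from h import *
print(ctrl.tip_extent)
to([.446,.3025,.10],-23)
h=np.radians(-23);R=np.array([[np.cos(h),np.sin(h),0],[np.sin(h),-np.cos(h),0],[0,0,-1]])
print(R.T@(np.array([.446,.3025,.1])-ctrl.state()["position"]))
```

```text
0.017
t 9.5 pos [0.6061 0.3094 0.3463] head -52.07 d_tool [-0.0929  0.1305  0.2463] w 0.08539340155986215 F [ 0.5  0.3 -1.4] j [ 0.76  0.3   0.56 -0.   -1.83 -0.1 ]
turn + -29.07194462534082
[-0.14467367  0.06888245  0.24630645]
```

Emit:
jog_arm:
  commands:
    - [0,0,0,-5.8,-1]
    - [0,0,0,-5.8,-1]
    - [0,0,0,-5.8,-1]
    - [0,0,0,-5.8,-1]
    - [0,0,0,-5.8,-1]
    - [-0.029,0.0138,0,0,-1]
    - [-0.029,0.0138,0,0,-1]
    - [-0.029,0.0138,0,0,-1]
    - [-0.029,0.0138,0,0,-1]
    - [-0.029,0.0138,0,0,-1]
    - [0,0,0.035,0,-1]
    - [0,0,0.035,0,-1]
    - [0,0,0.035,0,-1]
    - [0,0,0.035,0,-1]
    - [0,0,0.035,0,-1]
    - [0,0,0.035,0,-1]
    - [0,0,0.02,0,-1]
    - [0,0,0.016,0,-1]
    - [0,0,0,0,-1]
    - [0,0,0,0,-1]
  force: 40

```text
time: 11.17
position: [0.4455, 0.3024, 0.1002]
orientation: [[0.92, -0.392, -0.0], [-0.392, -0.92, -0.001], [0.0, 0.001, -1.0]]
contact_force: [1.2, -0.3, 0.6]
width: 0.0854
finger_force: 0.0
```

Run:
```python
from h import *
to([.446,.3025,.037],-23)
```

```text
t 11.1667 pos [0.4455 0.3024 0.1002] head -23.06 d_tool [ 0.0004 -0.0003  0.0632] w 0.08536888754170584 F [ 1.2 -0.3  0.6] j [ 0.97 -0.09 -0.31  0.   -1.35  0.2 ]
turn + -0.062189599452864286
```

Descend and close.

Emit:
jog_arm:
  commands:
    - [0,0,0.02,0,-1]
    - [0,0,0.02,0,-1]
    - [0,0,0.015,0,-1]
    - [0,0,0.008,0,-1]
    - [0,0,0,0,-1]
    - [0,0,0,0,0]
    - [0,0,0,0,0.4]
    - [0,0,0,0,1]
    - [0,0,0,0,1]
    - [0,0,0,0,1]
    - [0,0,0,0,1]
    - [0,0,0,0,1]
    - [0,0,0,0,1]
  force: 60

```text
time: 12.25
position: [0.4459, 0.303, 0.038]
orientation: [[0.92, -0.392, 0.001], [-0.392, -0.92, 0.001], [0.0, -0.001, -1.0]]
contact_force: [-0.6, -0.2, 2.8]
width: 0.0123
finger_force: 62.3
```

```bash
cat > kf.py <<'E'
exec(open("m1.py").read().split("x0=atz")[0].replace('grab("top")','grab("top",3)').replace('grab("scene")','grab("scene",3)').split("# disc centre")[0]+open("m1.py").read().split("K=[]")[1].split("x0=atz")[0])
E
python3 - <<'E'
from h import *
to([.446,.3025,.037],-23)
p=eyes.get_image("scene");q=eyes.get_image("top")
def crop(p,c,h,s=400): return cv2.resize(p["img"][c[1]-h:c[1]+h,c[0]-h:c[0]+h,::-1],(s,s),interpolation=cv2.INTER_CUBIC)
cv2.imwrite("pics/c5.png",np.hstack([crop(q,(155,219),25),crop(p,(318,187),25)]))
E
```

```text
t 12.25 pos [0.4459 0.303  0.038 ] head -23.06 d_tool [0.0003 0.0004 0.001 ] w 0.012339155984983547 F [-0.6 -0.2  2.8] j [ 0.97 -0.04 -0.39  0.   -1.23  0.2 ]
turn + -0.05985329525012162
```

View pics/c5.png

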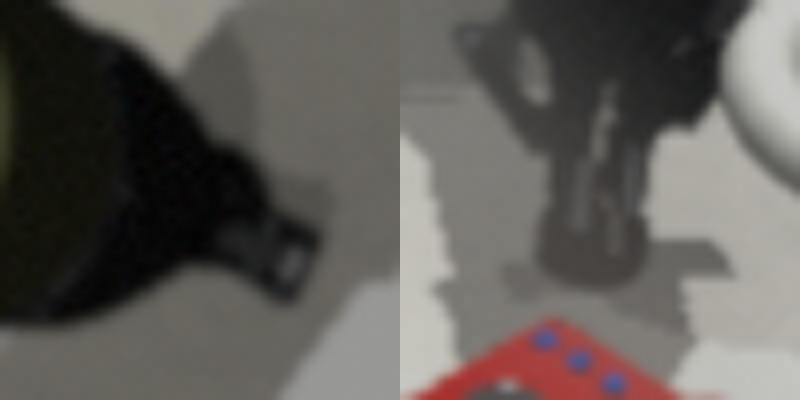

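The bar is gripped at a plausible width of 12.3 mm. Next: lift, turn to heading +22° and carry it over the shaft.

Emit:
jog_arm:
  commands:
    - [0,0,-0.03,0,1]
    - [0,0,-0.03,0,1]
    - [0,0,-0.03,-6.4,1]
    - [0,0,-0.03,-6.4,1]
    - [0,0,0,-6.4,1]
    - [0,0,0,-6.4,1]
    - [0,0,0,-6.4,1]
    - [0,0,0,-6.5,1]
    - [0,0,0,-6.5,1]
    - [-0.0032,0.0327,0,0,1]
    - [-0.0032,0.0327,0,0,1]
    - [-0.0032,0.0327,0,0,1]
    - [-0.0032,0.0327,0,0,1]
    - [-0.0032,0.0327,0,0,1]
    - [-0.0032,0.0327,0,0,1]
    - [-0.0032,0.0327,0,0,1]
    - [-0.0032,0.0327,0,0,1]
    - [-0.0032,0.0327,0,0,1]
    - [-0.0032,0.0327,0,0,1]
    - [-0.0032,0.0327,0,0,1]

```text
time: 14.02
position: [0.5471, -0.0456, 0.1565]
orientation: [[0.928, 0.373, -0.001], [0.373, -0.928, 0.0], [-0.001, -0.001, -1.0]]
contact_force: [-0.2, 1.2, -1.3]
width: 0.0126
finger_force: 61.7
```

Emit:
jog_arm:
  commands:
    - [0,0,0,0,1]
    - [0,0,0,0,1]
    - [0,0,0,0,1]

```text
time: 14.27
position: [0.5469, -0.044, 0.1565]
orientation: [[0.928, 0.373, -0.001], [0.373, -0.928, 0.0], [-0.001, -0.001, -1.0]]
contact_force: [0.0, 0.7, -0.4]
width: 0.0125
finger_force: 61.7
```

Run:
```python
from h import *
to([.5486,-.0437,.120],22)
p=eyes.get_image("scene");q=eyes.get_image("top")
def crop(p,c,h,s=400): return cv2.resize(p["img"][c[1]-h:c[1]+h,c[0]-h:c[0]+h,::-1],(s,s),interpolation=cv2.INTER_CUBIC)
cv2.imwrite("pics/c6.png",np.hstack([crop(q,(282,181),25),crop(p,(252,230),25)]))
```

```text
t 14.2667 pos [ 0.5469 -0.044   0.1565] head 21.89 d_tool [0.0017 0.0004 0.0365] w 0.012507445222978288 F [ 0.   0.7 -0.4] j [ 0.29 -0.09 -0.21 -0.   -1.45  1.67]
turn + -0.10809394000528982
```

View pics/c6.png

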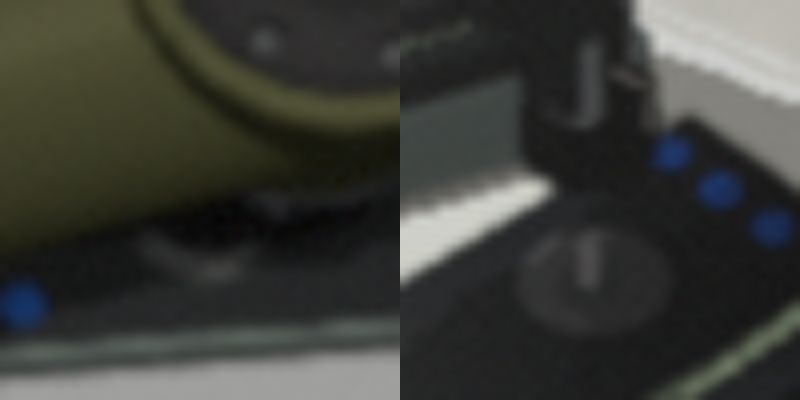

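The held knob (dark hub at the top of the scene crop) sits right above the shaft (crop 590,265). Descending to just above contact, then in small steps.

Emit:
jog_arm:
  commands:
    - [0.0009,0.0002,0.012,0,1]
    - [0.0008,0.0002,0.012,0,1]
    - [0,0,0.008,0,1]
    - [0,0,0.003,0,1]
    - [0,0,0,0,1]
    - [0,0,0,0,1]

```text
time: 14.87
position: [0.5489, -0.0438, 0.1221]
orientation: [[0.928, 0.374, -0.0], [0.374, -0.928, -0.0], [-0.001, 0.0, -1.0]]
contact_force: [-0.0, 0.8, -1.1]
width: 0.0122
finger_force: 61.8
```

Emit:
jog_arm:
  commands:
    - [0,0,0.001,0,1]
    - [0,0,0.001,0,1]
    - [0,0,0.001,0,1]
    - [0,0,0,0,1]
    - [0,0,0,0,1]

```text
time: 15.28
position: [0.549, -0.0438, 0.1194]
orientation: [[0.928, 0.373, 0.0], [0.373, -0.928, 0.0], [0.0, -0.0, -1.0]]
contact_force: [0.1, 0.5, -1.0]
width: 0.0124
finger_force: 61.8
```

Emit:
jog_arm:
  commands:
    - [0,0,0.001,0,1]
    - [0,0,0.001,0,1]
    - [0,0,0,0,1]
    - [0,0,0,0,1]

```text
time: 15.62
position: [0.549, -0.0438, 0.1172]
orientation: [[0.928, 0.374, -0.0], [0.374, -0.928, 0.0], [-0.0, -0.0, -1.0]]
contact_force: [0.2, -0.5, -1.4]
width: 0.0124
finger_force: 61.8
```

Emit:
jog_arm:
  commands:
    - [0,0,0.001,0,1]
    - [0,0,0.001,0,1]
    - [0,0,0,0,1]
    - [0,0,0,0,1]

```text
time: 15.95
position: [0.549, -0.0438, 0.1152]
orientation: [[0.928, 0.373, -0.0], [0.373, -0.928, 0.0], [-0.0, -0.0, -1.0]]
contact_force: [-0.1, 0.5, -0.4]
width: 0.0125
finger_force: 61.8
```

Emit:
jog_arm:
  commands:
    - [0,0,0.001,0,1]
    - [0,0,0,0,1]
    - [0,0,0,0,1]

```text
time: 16.2
position: [0.5491, -0.0438, 0.1144]
orientation: [[0.928, 0.374, 0.0], [0.374, -0.928, -0.0], [0.0, 0.0, -1.0]]
contact_force: [0.1, 0.7, 0.3]
width: 0.0125
finger_force: 61.9
```

Emit:
jog_arm:
  commands:
    - [0,0,0.001,0,1]
    - [0,0,0,0,1]
    - [0,0,0,0,1]

```text
time: 16.45
position: [0.5492, -0.0438, 0.1139]
orientation: [[0.928, 0.374, 0.001], [0.374, -0.928, -0.0], [0.001, 0.0, -1.0]]
contact_force: [-1.1, 0.8, 3.1]
width: 0.0122
finger_force: 62.4
```

Emit:
jog_arm:
  commands:
    - [0,0,0,-3,1]
    - [0,0,0,-3,1]
    - [0,0,0,0,1]

```text
time: 16.7
position: [0.5488, -0.0439, 0.1131]
orientation: [[0.883, 0.47, -0.001], [0.47, -0.883, 0.0], [-0.0, -0.0, -1.0]]
contact_force: [-0.1, -1.0, -0.3]
width: 0.0124
finger_force: 61.9
```

Emit:
jog_arm:
  commands:
    - [0,0,0,-3,1]
    - [0,0,0,-3,1]
    - [0,0,0,0,1]

```text
time: 16.95
position: [0.5487, -0.0438, 0.1126]
orientation: [[0.83, 0.558, -0.001], [0.558, -0.83, 0.0], [-0.001, -0.001, -1.0]]
contact_force: [-0.5, -1.0, -0.3]
width: 0.0126
finger_force: 61.9
```

Run:
```python
from h import *
to([.549,-.0438,.105],22); print(ctrl.state()["moment"])
```

```text
t 16.95 pos [ 0.5487 -0.0438  0.1126] head 33.94 d_tool [0.0003 0.0001 0.0076] w 0.01258528725159013 F [-0.5 -1.  -0.3] j [ 0.29 -0.06 -0.27 -0.   -1.37  1.88]
turn + 11.940070025574073
[-0.11335768  0.24708668 -0.02270837]
```

Emit:
jog_arm:
  commands:
    - [0,0,0.001,0,1]
    - [0,0,0.001,0,1]
    - [0,0,0,0,1]
    - [0,0,0,0,1]

```text
time: 17.28
position: [0.5488, -0.0439, 0.1108]
orientation: [[0.83, 0.557, -0.001], [0.557, -0.83, -0.0], [-0.001, -0.0, -1.0]]
contact_force: [-1.6, -1.6, -1.3]
width: 0.0121
finger_force: 61.7
```

Emit:
jog_arm:
  commands:
    - [0,0,0.001,0,1]
    - [0,0,0.001,0,1]
    - [0,0,0,0,1]
    - [0,0,0,0,1]

```text
time: 17.62
position: [0.5489, -0.0439, 0.1091]
orientation: [[0.83, 0.558, -0.0], [0.558, -0.83, -0.0], [-0.0, -0.0, -1.0]]
contact_force: [-1.2, -1.4, -0.3]
width: 0.0123
finger_force: 61.8
```

Emit:
jog_arm:
  commands:
    - [0,0,0.001,0,1]
    - [0,0,0.001,0,1]
    - [0,0,0.001,0,1]
    - [0,0,0,0,1]
    - [0,0,0,0,1]

```text
time: 18.03
position: [0.5489, -0.0439, 0.1061]
orientation: [[0.83, 0.558, -0.0], [0.558, -0.83, -0.0], [-0.0, -0.0, -1.0]]
contact_force: [-2.2, -2.0, -0.3]
width: 0.0123
finger_force: 61.9
```

Emit:
jog_arm:
  commands:
    - [0,0,0.001,0,1]
    - [0,0,0.001,0,1]
    - [0,0,0,0,1]
    - [0,0,0,0,1]

```text
time: 18.37
position: [0.549, -0.0439, 0.1047]
orientation: [[0.83, 0.558, -0.0], [0.558, -0.83, -0.0], [-0.0, 0.0, -1.0]]
contact_force: [-4.1, -2.6, 2.8]
width: 0.0125
finger_force: 62.3
```

Emit:
jog_arm:
  commands:
    - [0,0,0.001,0,1]
    - [0,0,0.001,0,1]
    - [0,0,0,0,1]
    - [0,0,0,0,1]
  force: 80

```text
time: 18.7
position: [0.549, -0.0439, 0.103]
orientation: [[0.83, 0.558, 0.0], [0.558, -0.83, -0.0], [-0.0, 0.0, -1.0]]
contact_force: [-6.1, -1.5, 5.4]
width: 0.0116
finger_force: 83.8
```

Emit:
jog_arm:
  commands:
    - [-0.0007,-0.0003,0,0,1]
    - [0,0,0,0,1]
    - [0,0,0,0,1]

```text
time: 18.95
position: [0.5489, -0.0439, 0.1034]
orientation: [[0.83, 0.558, 0.002], [0.558, -0.83, 0.0], [0.002, 0.001, -1.0]]
contact_force: [-2.6, -1.1, 5.5]
width: 0.0118
finger_force: 83.8
```

Emit:
jog_arm:
  commands:
    - [0,0,0.001,0,1]
    - [0,0,0,0,1]
    - [0,0,0,0,1]

```text
time: 19.2
position: [0.5489, -0.0439, 0.1025]
orientation: [[0.83, 0.558, 0.002], [0.558, -0.83, -0.0], [0.002, 0.001, -1.0]]
contact_force: [-3.9, -1.2, 5.3]
width: 0.0117
finger_force: 83.9
```

Emit:
jog_arm:
  commands:
    - [0,0,0.001,0,1]
    - [0,0,0,0,1]
    - [0,0,0,0,1]

```text
time: 19.45
position: [0.5489, -0.044, 0.1017]
orientation: [[0.83, 0.558, 0.002], [0.558, -0.83, -0.0], [0.002, 0.001, -1.0]]
contact_force: [-4.9, -0.8, 7.4]
width: 0.0122
finger_force: 84.0
```

Emit:
jog_arm:
  commands:
    - [-0.0004,-0.0002,0.001,0,1]
    - [0,0,0,0,1]
    - [0,0,0,0,1]

```text
time: 19.7
position: [0.5489, -0.044, 0.1011]
orientation: [[0.83, 0.558, 0.003], [0.558, -0.83, -0.0], [0.003, 0.002, -1.0]]
contact_force: [-4.7, -1.0, 8.4]
width: 0.0118
finger_force: 84.1
```

Emit:
jog_arm:
  commands:
    - [0,0,0.001,0,1]
    - [0,0,0,0,1]
    - [0,0,0,0,1]

```text
time: 19.95
position: [0.5489, -0.044, 0.1008]
orientation: [[0.829, 0.559, 0.004], [0.559, -0.829, -0.0], [0.003, 0.002, -1.0]]
contact_force: [-6.0, -0.8, 11.9]
width: 0.0117
finger_force: 84.8
```

Emit:
jog_arm:
  commands:
    - [0,0,0.001,0,1]
    - [0,0,0,0,1]
    - [0,0,0,0,1]

```text
time: 20.2
position: [0.549, -0.044, 0.1007]
orientation: [[0.829, 0.559, 0.004], [0.559, -0.829, -0.0], [0.003, 0.003, -1.0]]
contact_force: [-8.2, -0.8, 14.1]
width: 0.0115
finger_force: 85.3
```

Emit:
jog_arm:
  commands:
    - [-0.001,-0.0006,0.001,0,1]
    - [0,0,0.001,0,1]
    - [0,0,0,0,1]
    - [0,0,0,0,1]

```text
time: 20.53
position: [0.5489, -0.0441, 0.1005]
orientation: [[0.829, 0.559, 0.007], [0.559, -0.829, -0.001], [0.006, 0.005, -1.0]]
contact_force: [-8.2, 0.9, 20.4]
width: 0.0119
finger_force: 86.1
```

Run:
```python
from h import *
to([.549,-.0438,.101],34); print(ctrl.state()["moment"])
p=eyes.get_image("scene"); save(p,"fin.png",(160,120,380,285),3.6)
K=np.array([.549,-.044,.063]);print("seat px",proj(p,K),[proj(p,K+[0,0,h]) for h in(.016,.036)])
```

```text
t 20.5333 pos [ 0.5489 -0.0441  0.1005] head 33.99 d_tool [ 0.0002 -0.0002 -0.0005] w 0.01194001511084422 F [-8.2  0.9 20.4] j [ 0.29 -0.06 -0.29  0.   -1.34  1.88]
turn + -0.006045921458962766
[ 0.13007481  2.86516185 -0.04129391]
seat px [251.07933177 238.78724967] [array([250.99025405, 234.37617805]), array([250.87698426, 228.74897248])]
```

View pics/fin.png

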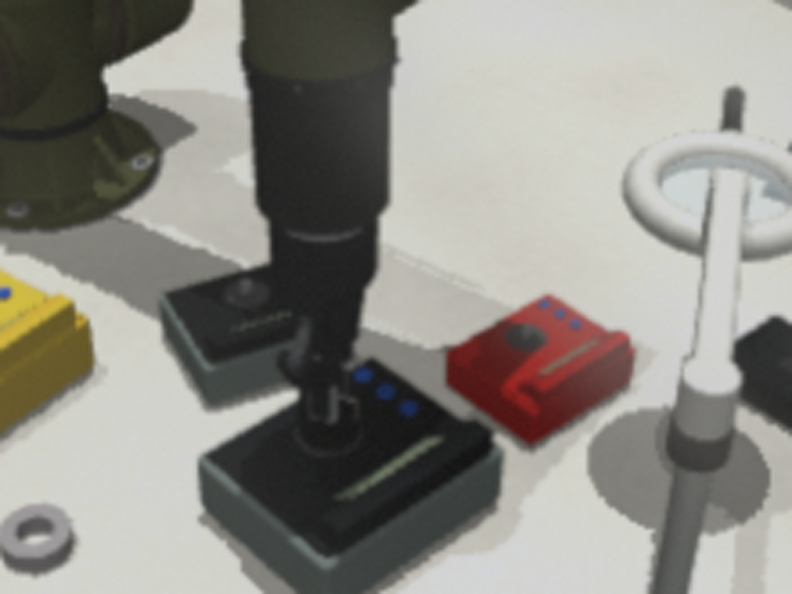

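The knob hub sits flush on the skirt disc at (328,430), the fingers hold the bar, and the lamp is aside at the right. Travel matches too: the force rose from TCP z = 0.1047 and went stiff at 0.1007, about 4 mm.

```bash
python3 -c "
from cell import ctrl
print(ctrl.sign_off())"
```

```text
the job is handed in; nothing more can be done
None
```

I handed the job in at about 20.5 s with the lamp swung aside to the left, the knob fully home on the D-shaft, and the dial held pressed against its stop at about 20 N; no verdict came back.

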